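# Stack the printed plates in the tote and pin them

## Robot

A 7-joint arm with a two-finger parallel gripper is mounted at the origin on the work surface. World frame = base frame: x ahead of the robot, y to its left, z up, the work surface at z = 0. Lengths are in m, angles in rad, forces in N, time in s.
With the tool pointing down it reaches from about 0.4 to 0.85 m from the base axis. Payload 4.5 kg.
Tool frame: the origin (TCP) lies on the centre line of the jaws, within the pads' length; the fingertips stand 11 mm ahead of it and the grasp point (between the pads) lies 8 mm behind it; z points along the fingers, y is the line along which they close (so a half turn about z gives the same grasp; the last joint's range is limited). The gripper opens to 88 mm and grips with 3 to 60 N. Pads are 18 mm wide; open, the fingers measure 123 mm over their backs; the gripper's body (75 mm by 187 mm) begins 45 mm behind the grasp point.
Start: joints at [1.314, 0.689, -0.195, 1.565, 0.157, 0.902, -0.215], TCP at [0.179, -0.599, 0.25] pointing down, gripper open.
Joint ranges: [-3.01, 3.01], [-0.46, 2.08], [-1.47, 1.51], [0.13, 2.56], [-1, 4.14], [0.04, 2.09], [-2.66, 2.66]. Speed limits (rad/s): [2.57, 2.57, 3.14, 3.14, 3.14, 3.14, 3.14].

## Interface

Orientations are given as a unit quaternion [w, x, y, z].
In Python, from station import bot, effector, kin, capture, camera_info, readout gives the robot as it stands. Calls block until the motion is done:
- bot.movep(position, orientation): joint-space move of the TCP to a pose.
- bot.move_straight(position, feed=0.15, ori=None, max_force=None): straight line of the TCP; ori=None keeps the orientation; feed is the mean speed in m/s. With max_force (N) it stops when the force on the tool has changed by that much, and returns True; else False.
- bot.move_j(angles): joint-space move.
- effector.grip(opening, grip_force=None): opening from 0.0 (shut) to 1.0 (fully open); grip_force is the grip in N (None keeps the last); returns when the fingers have stopped.
- bot.dwell(seconds).
- kin.ik(position, orientation): joint angles nearest the present ones, or None.
- capture(name): name is "scene" or "top" or "wrist"; returns (picture, depth): 420x560x3 uint8, red, green, blue; 420x560 float32, m along the optical axis (not along the pixel's ray), 0 where there is no reading.
- camera_info(name): a dict with "intrinsics" (3x3 intrinsics, pixels), "extrinsics" (4x4, takes a point from world to camera coordinates). Camera axes: x right, y down, z forward; pixel columns grow to the right and rows downward; lengths in m; the calibration is good to about 2 mm. A picture is of the moment at which its call begins: read the wrist's pose just before it. camera_info takes no time and is no camera call; for the wrist camera it gives the pose at the moment of the call.
A pose or a line that the arm cannot do raises bot.PlanningError and nothing moves.
- bot.sign_off(): hands the job in; it is judged then, once.
Readings, each from a call of its own:
- readout.get_time_s(): time.
- readout.get_q(): joint angles.
- readout.get_dq(): joint speeds.
- readout.get_joint_torque(): joint torques, N m.
- readout.get_tool_pos(): TCP position.
- readout.get_orientation(): TCP orientation.
- readout.get_force(): force on the tool from outside, world axes, zero at the start.
- readout.get_ft_torque(): the same for the moment, N m.
- readout.get_grip_width(): opening from 0.0 (shut) to 1.0 (fully open).
- readout.get_gripper_force(): force on a finger pad.
Only numpy, scipy, OpenCV 4.12 (cv2) and the standard library are available. Lean on these libraries where they do the work, as an engineer would, in place of code of your own. Each camera call takes 0.05 s, during which the arm holds its last target. There are 200 camera calls.

## Task

First push the printer's feed lever over to its far side so the feed is on hold, and only then take every plate out of the catch tray and lay them all flat, one on top of the other, between the corner guides of the tote. Take the two steel pins from the rack and push one down through each of the two rows of holes, fully home to the floor of the tote. Then push the feed lever back towards the robot to let the printer run again, leaving the other things on the table alone.

Things in the scene. Friction and masses are not known exactly. Their poses are not given: they have to be found in the camera images.
- plate0: black printed plate, flat, 100 x 46 x 14 mm (its own x, y, z), 0.07 kg, with two 16 mm through holes on its long centre line at x = +32 and -32 mm; the same if turned half round. Origin: centre of the underside, z up. Starts lying flat in the catch tray, at any of four places; None if absent in this run (3 or 4 are present)
- plate1: black printed plate, flat, 100 x 46 x 14 mm (its own x, y, z), 0.07 kg, with two 16 mm through holes on its long centre line at x = +32 and -32 mm; the same if turned half round. Origin: centre of the underside, z up. Starts lying flat in the catch tray, at any of four places; None if absent in this run (3 or 4 are present)
- plate2: black printed plate, flat, 100 x 46 x 14 mm (its own x, y, z), 0.07 kg, with two 16 mm through holes on its long centre line at x = +32 and -32 mm; the same if turned half round. Origin: centre of the underside, z up. Starts lying flat in the catch tray, at any of four places; None if absent in this run (3 or 4 are present)
- plate3: black printed plate, flat, 100 x 46 x 14 mm (its own x, y, z), 0.07 kg, with two 16 mm through holes on its long centre line at x = +32 and -32 mm; the same if turned half round. Origin: centre of the underside, z up. Starts lying flat in the catch tray, at any of four places; None if absent in this run (3 or 4 are present)
- pin0: steel pin standing upright in the wooden rack: smooth rod 12 mm thick and 90 mm long with a tapered nose (from 5 mm at the tip to 12 mm over the lowest 10 mm), topped by a round head 28 mm in diameter and 30 mm tall; 0.12 kg. Origin: centre of the nose tip, z along the pin towards the head; the head spans z = 90 to 120 mm. Either pin fits either socket
- pin1: steel pin standing upright in the wooden rack: smooth rod 12 mm thick and 90 mm long with a tapered nose (from 5 mm at the tip to 12 mm over the lowest 10 mm), topped by a round head 28 mm in diameter and 30 mm tall; 0.12 kg. Origin: centre of the nose tip, z along the pin towards the head; the head spans z = 90 to 120 mm. Either pin fits either socket
- tray: aluminium catch tray of the belt printer, fixed, 300 (x) x 320 (y) mm, floor top 4 mm above its origin, lip 9 mm high (5 above the floor) all round, 4 mm thick. Origin: centre of the underside
- tote: grey open tote, fixed, 200 (x) x 190 (y) mm, 5 mm walls 45 mm high, floor top at 5 mm. In its middle a white pad 110 x 56 mm, top at 25 mm, where plates lie lengthwise along x between four L-shaped corner guides, 2 mm clear all round; guides end 84 mm up, the top 8 mm flared, and leave the sides open for |x| under 42 mm. Origin: centre of the underside
- stack_seat (a point): centre of the top of the tote's pad, 25 mm above the tote's origin: the lowest plate's origin comes here, each further plate 14 mm higher
- socket0 (a point): bottom of the tote's pin hole at x = -32 mm (tote frame): on the tote floor, 20 mm below the pad's top; hole 16 mm in diameter. A pin is home when its tip is here
- socket1 (a point): bottom of the tote's other pin hole, at x = +32 mm; else as socket0
- rack: wooden pin rack, fixed, 110 (x) x 50 (y) x 55 mm high on a foot 116 x 56 mm, two 18 mm holes at x = -32 and +32 mm whose bottom is 5 mm above its origin (centre of the underside); a pin stands 50 mm deep in each
- feed (a joint): black-tipped steel lever, 80 mm long, 10 mm thick, pivoted 22 mm above the table on a grey block 70 x 50 x 25 mm, moved by about 1 N at the tip. Its angle in rad: 0 leaning 0.5 rad from upright towards the robot (feed runs), 1.0 leaning 0.5 rad away from the robot (on hold); it stays where it is left
- feed_tip (a point): centre of the round black grip at the lever tip; its own axes turn with the lever, which swings in their x-z plane (y is the pivot axis)
- motor: stepper motor, bystander, 42 x 42 x 40 mm with a 24 mm shaft on top; origin: centre of the underside
- driver: screwdriver with an orange handle lying on the table, bystander; 190 mm long; origin near its middle
- extruder: black extruder block, bystander, 50 x 40 x 50 mm; origin: centre of the underside
There are look-alikes about, which are no part of the job. What is shaped like the pin0 but pink is not meant. Of the things that look like the part that bears feed, the largest one is meant.

How it is judged:
By the outcome, as a careful person would: the job done as asked, in the order asked, and still so for the second after the job is handed in, with the robot touching nothing.
Of plate0, plate1, plate2, plate3 only 3 to 4 are there at a start; the rules pass over those that are not, and their reading is None.
At some moment in a run one of plate0, plate1, plate2, plate3 may be knocked a few centimetres aside while the robot is not near it.
It also fails if it takes over 200 s, if anything falls off the work surface, if the arm or the gripper's body presses on something with over 40 N, if the wrist force passes 120 N, or if a joint passes its speed limit or range.

## Working session

There is one attempt and no reset: what is moved stays moved. The work goes in short steps, each a Python script; the robot and the scene stay as the last script left them, time stands still between calls to the robot, and variables do not carry over. Pictures are saved under pics/ and viewed, at most 14 in all, crops included, and the job is handed in when it is done.

```bash
ls; mkdir -p pics
python3 - <<'E'
from station import *
import cv2,numpy as np
for n in ("scene","top"):
    p,d=capture(n); cv2.imwrite(f"pics/{n}0.png",p[:,:,::-1]); np.savez(f"{n}0.npz",p=p,d=d)
    i=camera_info(n); print(n,np.round(i["intrinsics"],1).tolist(),np.round(i["extrinsics"],3).tolist())
print(readout.get_time_s(),readout.get_orientation(),readout.get_tool_pos())
E
```

```text
pics
scene [[458.1, 0.0, 279.8], [0.0, 458.1, 215.5], [0.0, 0.0, 1.0]] [[-0.643, 0.766, -0.018, 0.399], [0.422, 0.335, -0.842, -0.123], [-0.639, -0.549, -0.538, 1.377], [0.0, 0.0, 0.0, 1.0]]
top [[532.1, 0.0, 283.4], [0.0, 532.1, 208.3], [0.0, 0.0, 1.0]] [[-0.002, -1.0, 0.003, -0.078], [-0.982, 0.001, -0.19, 0.543], [0.19, -0.003, -0.982, 1.598], [0.0, 0.0, 0.0, 1.0]]
0.1 [-7.72185119e-04  9.89445514e-01  1.44903248e-01 -1.67685929e-04] [ 0.17900885 -0.59828018  0.24900824]
```

View pics/scene0.png

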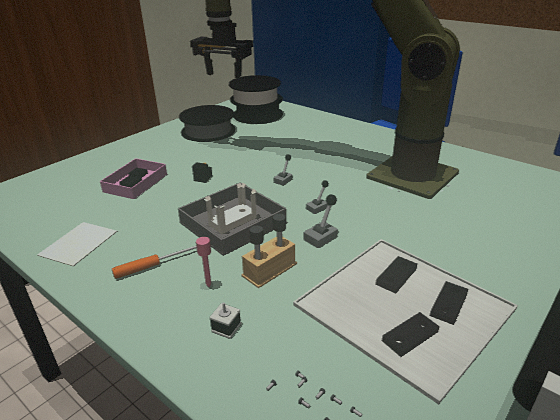

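View pics/top0.png

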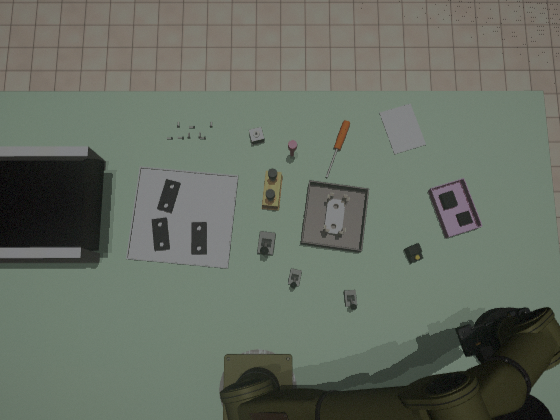

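Both views show three plates in the tray (top view near (169,196), (160,234) and (199,238)) and the rack with two black-headed pins at (272,189). The tote is at (335,216). Of the three levers, the largest is at (267,243), leaning towards the robot. The pink pin at (292,148) is a decoy.

```bash
cat > h.py <<'E'
from station import *
import cv2,numpy as np
from scipy.spatial.transform import Rotation as R
def cam(n):
    i=camera_info(n); return np.array(i["intrinsics"]),np.array(i["extrinsics"])
def plane(uv,z,K,E):
    uv=np.atleast_2d(uv).astype(float); d=np.c_[uv,np.ones(len(uv))]@np.linalg.inv(K).T@E[:3,:3]
    c=-E[:3,:3].T@E[:3,3]; return c+d*((z-c[2])/d[:,2])[:,None]
def cloud(d,K,E):
    v,u=np.mgrid[:d.shape[0],:d.shape[1]]
    c=np.stack([(u-K[0,2])*d/K[0,0],(v-K[1,2])*d/K[1,1],d],-1)
    return (c-E[:3,3])@E[:3,:3]
def down(yaw):
    """tool down, jaw (tool y) along world direction angle yaw (mod pi)"""
    # Rz(a)*Rx(pi): tool y -> Rz(a)*(0,-1,0), direction a-pi/2
    q=(R.from_euler('z',yaw+np.pi/2)*R.from_euler('x',np.pi)).as_quat()
    return [q[3],q[0],q[1],q[2]]
def shot(n,name=None):
    K,E=cam(n); p,d=capture(n)
    if name:
        cv2.imwrite(f"pics/{name}.png",p[:,:,::-1]); np.savez(f"{name}.npz",p=p,d=d,K=K,E=E)
    return p,d,K,E
E
python3 - <<'E'
from h import *
f=np.load("top0.npz");K,E=cam("top");d=f["d"];p=f["p"]
X=cloud(d,K,E)
for nm,uv,z in [("plA",(169,196),.018),("plB",(160,234),.018),("plC",(199,238),.018),("pin",(272,174),.125),("pin",(270,195),.125),("tote",(335,216),.025),("pink",(292,146),.11),("motor",(257,136),.05)]:
    print(nm,plane(uv,z,K,E).round(3)[0],"depth",X[uv[1],uv[0]].round(3))
for n in("top","scene"):
    f=np.load(n+"0.npz");K,E=cam(n);X=cloud(f["d"],K,E)
    # big lever zone
    m=(X[...,2]>.04)&(X[...,2]<.13)&(abs(X[...,0]-.47)<.06)&(abs(X[...,1]+.04)<.08)&(f["d"]>0)
    P=X[m];print(n,len(P)); 
    if len(P): print(P.min(0).round(3),P.max(0).round(3)); T=P[P[:,2]>.083];print("tip",T.mean(0).round(3),T.max(0).round(3),len(T))
    print(X[(243 if n=="top" else 200),(267 if n=="top" else 331)].round(3))
# view of start orientation of wrist cam
K,E=cam("wrist");T=np.eye(4);q=readout.get_orientation()
T[:3,:3]=R.from_quat([q[1],q[2],q[3],q[0]]).as_matrix();T[:3,3]=readout.get_tool_pos()
print(K.round(1).tolist());print((np.linalg.inv(T)@np.linalg.inv(E)).round(3))
E
```

```text
plA [0.59  0.284 0.018] depth [0.588 0.283 0.024]
plB [0.468 0.308 0.018] depth [0.467 0.307 0.022]
plC [0.455 0.185 0.018] depth [0.455 0.185 0.022]
pin [ 0.634 -0.045  0.125] depth [ 0.634 -0.045  0.124]
pin [ 0.569 -0.039  0.125] depth [ 0.57  -0.039  0.12 ]
tote [ 0.523 -0.241  0.025] depth [ 0.523 -0.241  0.027]
pink [ 0.726 -0.106  0.11 ] depth [ 0.722 -0.105  0.121]
motor [0.778 0.005 0.05 ] depth [0.781 0.005 0.042]
top 34
[ 0.41  -0.034  0.04 ] [ 0.439 -0.009  0.109]
tip [ 0.413 -0.02   0.104] [ 0.417 -0.009  0.109] 18
[ 0.436 -0.028  0.044]
scene 150
[ 0.41  -0.031  0.042] [ 0.438 -0.007  0.107]
tip [ 0.416 -0.018  0.098] [ 0.423 -0.007  0.107] 72
[ 0.418 -0.013  0.101]
[[291.7, 0.0, 277.4], [0.0, 291.7, 214.0], [0.0, 0.0, 1.0]]
[[-0.001 -0.95  -0.313  0.082]
 [ 1.    -0.001 -0.001 -0.   ]
 [ 0.001 -0.313  0.95  -0.135]
 [ 0.     0.     0.     1.   ]]
```

```bash
cat >> h.py <<'E'
def best(pos,yaw):
    q0=np.array(readout.get_q()); c=[]
    for y in(yaw,yaw+np.pi):
        j=kin.ik(list(pos),down(y))
        if j is not None: c.append((np.abs(np.array(j)-q0).max(),y))
    return down(min(c)[1]) if c else None
def go(pos,yaw): 
    o=best(pos,yaw); bot.movep(list(pos),o); return o
E
python3 - <<'E'
from h import *
go([.52,-.13,.28],np.pi/2); shot("wrist","w_tote"); print(readout.get_time_s(),readout.get_q().round(2) if hasattr(readout.get_q(),'round') else 0)
go([.52,.22,.28],np.pi/2); shot("wrist","w_tray"); print(readout.get_time_s(),readout.get_force())
for x in(.34,.37,.40,.43,.46,.5): print(x,[kin.ik([x,-.02,z],down(0)) is not None for z in(.1,.12,.2)],[kin.ik([x,-.02,z],down(np.pi/2)) is not None for z in(.1,.12,.2)])
E
```

```text
2.2333 [ 0.21  0.53 -0.08  1.8   0.06  0.81 -1.47]
3.6 [ 1.03506351  0.63886314 -0.29345166]
0.34 [True, True, True] [True, True, True]
0.37 [True, True, True] [True, True, True]
0.4 [True, True, True] [True, True, True]
0.43 [True, True, True] [True, True, True]
0.46 [True, True, True] [True, True, True]
0.5 [True, True, True] [True, True, True]
```

View pics/w_tote.png

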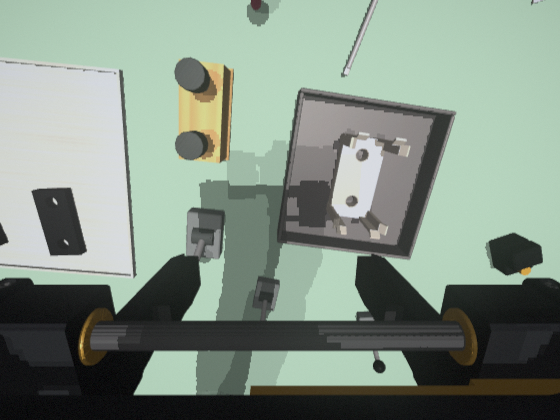

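View pics/w_tray.png

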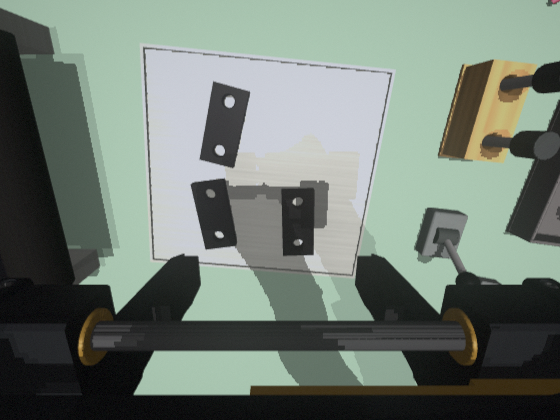

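The wrist views show the tote (pad holes near (361,155) and (351,201)), rack pin heads at (191,75) and (191,145), and the main lever at (206,233). The tray view shows plates near (225,125), (213,213) and (298,222). Next I'll measure them.

```bash
cat >> h.py <<'E'
def plates(p,d,K,E,z=.018):
    X=plane(np.array([[u,v] for v in range(420) for u in range(560)]),z,K,E).reshape(420,560,3)
    m=((p.max(2)<70)&(X[...,0]>.37)&(X[...,0]<.69)&(X[...,1]>.09)&(X[...,1]<.43)).astype(np.uint8)
    # convex close holes
    out=[]
    cs,_=cv2.findContours(m,cv2.RETR_EXTERNAL,cv2.CHAIN_APPROX_NONE)
    for c in cs:
        if cv2.contourArea(c)<300: continue
        P=plane(c[:,0,:],z,K,E)[:,:2]
        (cx,cy),(w,h),a=cv2.minAreaRect((P*1000).astype(np.float32))
        a=np.radians(a); 
        if h>w: w,h,a=h,w,a+np.pi/2
        a=(a+np.pi/2)%np.pi-np.pi/2
        out.append((cx/1000,cy/1000,a,w,h))
    return out
E
python3 - <<'E'
from h import *
L=lambda n:[np.load(n+".npz")[k] for k in "pdKE"]
p,d,K,E=L("w_tray")
for o in plates(p,d,K,E): print("plate",np.round(o,3))
print("hole px",plane([[229,101],[220,150],[211,194],[219,235],[297,202],[297,242]],.018,K,E).round(3)[:,:2].tolist())
X=cloud(d,K,E)
# lever block
def block(X,d,name):
    m=((X[...,2]>.019)&(X[...,2]<.034)&(abs(X[...,0]-.45)<.06)&(abs(X[...,1]+.02)<.05)&(d>0))
    r=cv2.minAreaRect((X[m][:,:2]*1000).astype(np.float32));print(name,"block",m.sum(),np.round(r[0],1),np.round(r[1],1),r[2])
    t=X[(X[...,2]>.085)&(X[...,2]<.13)&(abs(X[...,0]-.42)<.05)&(abs(X[...,1]+.02)<.04)&(d>0)]
    if len(t): print("tip",t.mean(0).round(3),t.min(0).round(3),t.max(0).round(3))
block(X,d,"tray")
p,d,K,E=L("w_tote"); X=cloud(d,K,E); block(X,d,"tote")
c=plane([[300,88],[455,112],[411,258],[278,240]],.045,K,E)[:,:2];print("tote corners",c.round(3).tolist(),c.mean(0))
# pad holes
g=p.astype(int).max(2); 
roi=np.zeros_like(g);roi[135:225,325:390]=1
m=((g<150)&(roi>0)).astype(np.uint8);n,_,s,ce=cv2.connectedComponentsWithStats(m)
for i in range(1,n):
    if 20<s[i,4]<300: print(s[i],ce[i].round(1),plane(ce[i],.025,K,E)[0].round(4))
# pin heads
g=((p.max(2)<75)).astype(np.uint8);n,_,s,ce=cv2.connectedComponentsWithStats(g)
for i in range(1,n):
    if s[i,0]>160 and s[i,0]+s[i,2]<240 and s[i,1]<170 and s[i,4]>100: print("pin?",s[i],ce[i].round(1))
m=(X[...,2]>.118)&(X[...,2]<.135)&(d>0)&(abs(X[...,0]-.6)<.08)&(abs(X[...,1]+.04)<.05)
n,_,s,ce=cv2.connectedComponentsWithStats(m.astype(np.uint8))
for i in range(1,n): print("head",s[i],ce[i].round(1),plane(ce[i],.125,K,E)[0].round(4))
E
```

```text
plate [ 0.39   0.375  1.567 71.553 39.094]
plate [4.59000e-01 1.89000e-01 2.90000e-02 1.02329e+02 4.62540e+01]
plate [  0.471   0.308   0.127 100.598  48.449]
plate [ 0.592  0.288 -0.258 97.857 46.123]
hole px [[0.623, 0.279], [0.562, 0.295], [0.502, 0.311], [0.44, 0.304], [0.489, 0.191], [0.428, 0.19]]
tray block 1378 [440.7 -22.2] [51.3 69.7] 83.51457214355469
tip [ 0.415 -0.014  0.099] [ 0.404 -0.027  0.085] [ 0.421 -0.005  0.107]
tote block 1323 [441.3 -23.5] [49.8 69.9] 82.67853546142578
tote corners [[0.635, -0.158], [0.607, -0.344], [0.414, -0.318], [0.442, -0.131]] [ 0.52446021 -0.23765984]
[356 149  12  12 107] [362.  154.8] [ 0.5549 -0.2425  0.025 ]
[346 196  12  11  96] [351.3 200.8] [ 0.492  -0.2331  0.025 ]
pin? [189  67  21  26 158] [203.1  83.3]
pin? [192 131  16  26 120] [202.4 141.4]
head [175  57  32  34 827] [190.   73.4] [ 0.6398 -0.0523  0.125 ]
head [175 131  30  29 669] [189.3 144.7] [ 0.577  -0.0455  0.125 ]
```

Run:
```python
from h import *
dr=np.array([.993,-.12,0]); tip=np.array([.411,-.017,0])
effector.grip(0.0,10)
s=tip-.045*dr; o=go(s+[0,0,.2],-.12+np.pi/2)
bot.move_straight(list(s+[0,0,.093]),.15)
r=bot.move_straight(list(tip+.062*dr+[0,0,.093]),.06,max_force=10)
print(r,readout.get_tool_pos(),readout.get_force())
t=np.array(readout.get_tool_pos())
bot.move_straight(list(t-.03*dr),.1); bot.move_straight(list(t-.03*dr+[0,0,.12]),.2)
go([.5,-.02,.28],np.pi/2)
p,d,K,E=shot("wrist","w_lev"); print(readout.get_time_s())
X=cloud(d,K,E)
for nm in[0]:
    t=X[(X[...,2]>.08)&(X[...,2]<.115)&(X[...,0]>.39)&(X[...,0]<.54)&(abs(X[...,1]+.02)<.04)&(d>0)]
    print("tip",len(t),t.mean(0).round(3),t.min(0).round(3),t.max(0).round(3))
```

```text
Traceback (most recent call last):
station.PlanningError: the arm cannot follow that straight line within its joint ranges
```

Run:
```python
from h import *
print(np.round(readout.get_q(),2))
for y in(-.12+np.pi/2,-.12+1.5*np.pi,-.12,-.12+np.pi):
  for x in(.366,.39,.42,.47):
    print(round(y,2),x,[None if (j:=kin.ik([x,-.013,z],down(y))) is None else np.round(j,2).tolist() for z in(.2,.093)])
```

```text
[-0.06  0.49 -0.05  2.36  0.08  0.3  -1.88]
1.45 0.366 [[0.54, 0.64, -1.0, 2.33, 0.94, 0.66, 0.27], [0.28, 0.82, -0.61, 2.44, 1.6, 0.43, -0.32]]
1.45 0.39 [[0.65, 0.78, -1.26, 2.26, 1.02, 0.9, 0.16], [0.59, 1.08, -1.26, 2.35, 1.4, 1.02, -0.18]]
1.45 0.42 [[0.64, 0.82, -1.26, 2.18, 1.01, 0.95, 0.22], [0.13, 0.78, -0.34, 2.29, 1.16, 0.26, 0.19]]
1.45 0.47 [[0.63, 0.87, -1.26, 2.05, 1.01, 1.04, 0.3], [0.24, 0.82, -0.51, 2.14, 1.0, 0.44, 0.37]]
4.59 0.366 [[-0.06, 0.49, -0.05, 2.36, 0.08, 0.3, -1.87], [-0.1, 0.77, 0.02, 2.46, 3.31, 0.09, 1.19]]
4.59 0.39 [[-0.05, 0.5, -0.06, 2.29, 0.08, 0.34, -1.86], None]
4.59 0.42 [[-0.04, 0.53, -0.06, 2.21, 0.08, 0.4, -1.86], [-0.07, 0.77, -0.01, 2.3, 0.12, 0.08, -1.89]]
4.59 0.47 [[-0.03, 0.57, -0.07, 2.08, 0.08, 0.49, -1.84], [-0.05, 0.78, -0.03, 2.15, 0.11, 0.21, -1.88]]
-0.12 0.366 [[0.25, 0.51, -0.5, 2.34, 0.64, 0.41, -0.92], [0.58, 1.07, -1.26, 2.42, 1.44, 1.0, -1.84]]
-0.12 0.39 [[0.26, 0.54, -0.53, 2.28, 0.62, 0.46, -0.89], [-0.04, 0.76, -0.07, 2.38, 1.67, 0.05, -1.88]]
-0.12 0.42 [[0.28, 0.57, -0.55, 2.2, 0.6, 0.52, -0.85], [0.0, 0.77, -0.13, 2.29, 0.81, 0.12, -1.02]]
-0.12 0.47 [[0.29, 0.62, -0.57, 2.06, 0.58, 0.62, -0.8], [0.12, 0.79, -0.31, 2.14, 0.78, 0.32, -0.98]]
3.02 0.366 [[-0.37, 0.53, 0.44, 2.37, -0.67, 0.35, -2.61], [0.03, 0.77, -0.2, 2.45, 2.0, 0.15, 0.9]]
3.02 0.39 [[-0.49, 0.6, 0.65, 2.32, -0.84, 0.47, -2.41], [0.59, 1.08, -1.26, 2.35, 1.4, 1.02, 1.39]]
3.02 0.42 [[-0.48, 0.62, 0.65, 2.23, -0.79, 0.52, -2.47], [0.6, 1.1, -1.26, 2.26, 1.37, 1.04, 1.49]]
3.02 0.47 [[-0.46, 0.67, 0.65, 2.1, -0.72, 0.61, -2.56], [-0.21, 0.8, 0.22, 2.16, -0.7, 0.25, -2.62]]
```

```bash
cat > lev.py <<'E'
from h import *
dr=np.array([.993,-.12,0]); tip=np.array([.411,-.017,0])
s=tip-.045*dr
bot.movep(list(s+[0,0,.2]),down(-.12+np.pi/2)); print(np.round(readout.get_q(),2))
for z in(.18,.15,.12,.093):
    print(z,np.round(kin.ik(list(s+[0,0,z]),down(-.12+np.pi/2)),2))
try:
    bot.move_straight(list(s+[0,0,.093]),.15)
except bot.PlanningError as e: print(e); raise SystemExit
r=bot.move_straight(list(tip+.062*dr+[0,0,.093]),.06,max_force=10)
print(r,readout.get_tool_pos(),readout.get_force())
t=np.array(readout.get_tool_pos())
bot.move_straight(list(t-.03*dr),.1); bot.move_straight(list(t-.03*dr+[0,0,.1]),.2)
go([.5,-.02,.28],np.pi/2)
p,d,K,E=shot("wrist","w_lev"); print(readout.get_time_s())
X=cloud(d,K,E)
t=X[(X[...,2]>.08)&(X[...,2]<.115)&(X[...,0]>.39)&(X[...,0]<.54)&(abs(X[...,1]+.02)<.04)&(d>0)]
print("tip",len(t),t.mean(0).round(3),t.min(0).round(3),t.max(0).round(3))
E
python3 lev.py
```

```text
[-0.06  0.49 -0.05  2.36  0.08  0.3  -1.88]
0.18 [ 0.47  0.65 -0.9   2.36  1.02  0.59  0.2 ]
0.15 [ 0.23  0.64 -0.5   2.4   1.07  0.34  0.21]
0.12 [ 0.59  0.99 -1.26  2.4   1.35  0.95 -0.2 ]
0.093 [ 0.27  0.82 -0.61  2.44  1.59  0.43 -0.32]
the arm cannot follow that straight line within its joint ranges
```

```bash
python3 - <<'E'
s=open('lev.py').read()
s=s.replace("bot.movep(list(s+[0,0,.2]),down(-.12+np.pi/2))","bot.move_j(kin.ik(list(s+[0,0,.2]),down(-.12+np.pi/2)))")
open('lev.py','w').write(s)
E
python3 - <<'E'
from h import *
print(readout.get_orientation(),down(-.12+np.pi/2),readout.get_tool_pos())
print(kin.ik([.366,-.0116,.2],down(-.12+np.pi/2)))
E
python3 lev.py
```

```text
[-1.77517329e-04  9.98241425e-01 -5.92772338e-02  4.85577948e-04] [np.float64(3.671736429955156e-18), np.float64(0.05996400647944471), np.float64(0.9982005399352042), np.float64(6.112215480694037e-17)] [ 0.3671605  -0.01094436  0.2000344 ]
[ 0.64743225  0.75199224 -1.25608628  2.32709598  1.03446385  0.85664174
  0.11292728]
[-0.06  0.49 -0.05  2.36  0.08  0.3  -1.88]
0.18 [ 0.47  0.65 -0.9   2.36  1.02  0.59  0.2 ]
0.15 [ 0.23  0.64 -0.5   2.4   1.07  0.34  0.21]
0.12 [ 0.59  0.99 -1.26  2.4   1.35  0.95 -0.2 ]
0.093 [ 0.27  0.82 -0.61  2.44  1.59  0.43 -0.32]
the arm cannot follow that straight line within its joint ranges
```

```bash
sed -n 4p lev.py
python3 - <<'E'
from h import *
j=kin.ik([.366,-.0116,.2],down(-.12+np.pi/2)); print(readout.get_time_s())
print(bot.move_j([float(v) for v in j])); print(np.round(readout.get_q(),2),readout.get_time_s(),np.round(readout.get_dq(),3))
E
```

```text
bot.move_j(kin.ik(list(s+[0,0,.2]),down(-.12+np.pi/2))); print(np.round(readout.get_q(),2))
6.5167
False
[ 0.65  0.75 -1.26  2.33  1.03  0.86  0.11] 8.25 [-0.006 -0.002  0.001  0.001 -0.     0.002  0.002]
```

```bash
sed -i '4d' lev.py; sed -i '/^for z in/,+1d' lev.py; python3 lev.py
```

```text
True [ 0.45610295 -0.02339742  0.09221518] [-1.27674271  0.12530467  0.72895714]
12.1917
tip 430 [ 0.475 -0.028  0.1  ] [ 0.464 -0.04   0.08 ] [ 0.489 -0.016  0.106]
```

View pics/w_lev.png

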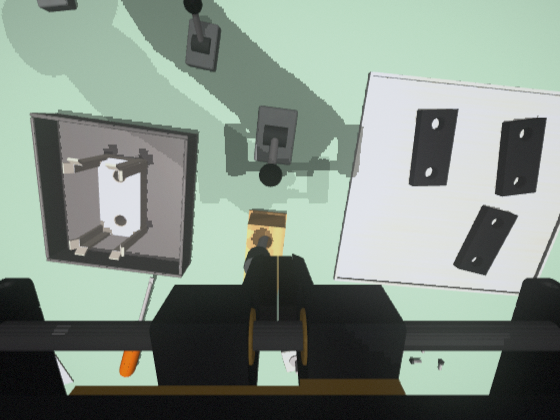

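Run:
```python
from h import *
for n in("w_tote","w_lev"):
    f=np.load(n+".npz");X=cloud(f["d"],f["K"],f["E"]);d=f["d"]
    P=X[(X[...,2]>.04)&(X[...,2]<.115)&(X[...,0]>.38)&(X[...,0]<.54)&(abs(X[...,1]+.02)<.04)&(d>0)]
    for a in np.arange(.04,.112,.01):
        Q=P[(P[:,2]>=a)&(P[:,2]<a+.01)]
        if len(Q): print(n,round(a,2),len(Q),Q[:,:2].min(0).round(3),Q[:,:2].max(0).round(3))
p,d,K,E=shot("top")
X=cloud(d,K,E);P=X[(X[...,2]>.09)&(X[...,2]<.115)&(X[...,0]>.38)&(X[...,0]<.54)&(abs(X[...,1]+.02)<.04)&(d>0)];print(len(P),P.mean(0))
```

```text
w_tote 0.04 48 [ 0.427 -0.027] [ 0.438 -0.017]
w_tote 0.05 48 [ 0.423 -0.026] [ 0.433 -0.017]
w_tote 0.06 9 [ 0.422 -0.026] [ 0.429 -0.021]
w_lev 0.04 41 [ 0.444 -0.029] [ 0.453 -0.02 ]
w_lev 0.05 42 [ 0.449 -0.03 ] [ 0.457 -0.02 ]
w_lev 0.06 48 [ 0.455 -0.031] [ 0.464 -0.022]
w_lev 0.07 49 [ 0.46  -0.031] [ 0.467 -0.022]
w_lev 0.08 2 [ 0.465 -0.027] [ 0.465 -0.025]
w_lev 0.09 159 [ 0.464 -0.04 ] [ 0.489 -0.016]
w_lev 0.1 269 [ 0.467 -0.038] [ 0.488 -0.018]
60 [ 0.47620431 -0.02988618  0.10154835]
```

The lever's black knob is now at (270,175), leaning away from the robot. I'll give it a slow second push to confirm it's at its stop, then measure the plates and close in on the tote.

Run:
```python
from h import *
dr=np.array([.993,-.12,0]); 
a=np.array([.437,-.021,0]); o=go(a+[0,0,.2],-.12+np.pi/2); print(np.round(readout.get_q(),2))
bot.move_straight(list(a+[0,0,.095]),.12)
r=bot.move_straight(list(a+.03*dr+[0,0,.095]),.02,max_force=15)
print(r,readout.get_tool_pos(),readout.get_force())
t=np.array(readout.get_tool_pos())
bot.move_straight(list(t-.02*dr),.1); bot.move_straight(list(t-.02*dr+[0,0,.12]),.2)
effector.grip(1.0)
go([.50,.22,.28],np.pi/2); p,d,K,E=shot("wrist","w_tray2"); print(np.round(readout.get_q(),2))
for q in plates(p,d,K,E): print(np.round(q,3))
go([.53,-.23,.22],np.pi/2); p,d,K,E=shot("wrist","w_tote2"); print(np.round(readout.get_q(),2),readout.get_time_s())
```

```text
[ 0.62  0.79 -1.16  2.14  0.97  0.9   0.32]
True [ 0.45605973 -0.02359421  0.09440128] [-1.54743641  0.22379365  0.13726304]
[ 0.14  0.79 -1.18  1.74  0.79  1.18  0.29]
[ 0.651  0.384  1.569 92.362 76.483]
[  0.59    0.287  -0.258 101.059  47.132]
[ 0.469  0.308  0.127 98.852 47.002]
[4.5600e-01 1.8900e-01 1.4000e-02 9.7968e+01 4.5906e+01]
[ 0.93  0.93 -1.2   1.72  0.93  1.18  1.04] 20.0667
```

View pics/w_tote2.png

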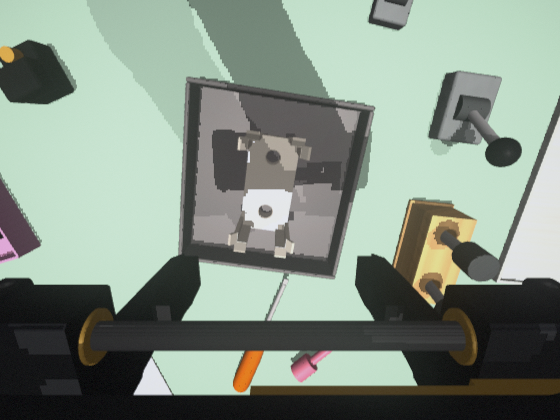

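Run:
```python
from h import *
f=np.load("w_tote2.npz");p,K,E=f["p"],f["K"],f["E"]
g=p.astype(int).max(2)
for (u,v,t) in((273,157,70),(265,211,120)):
    c=g[v-9:v+10,u-9:u+10]; m=(c<(c.min()+np.percentile(c,75))/2).astype(np.uint8)
    n,_,s,ce=cv2.connectedComponentsWithStats(m); i=1+s[1:,4].argmax()
    q=ce[i]+[u-9,v-9]; print(s[i],q,plane(q,.025,K,E)[0].round(4))
c=plane([[190,78],[373,106],[337,277],[181,256]],.045,K,E)[:,:2];print(c.round(3).tolist(),c.mean(0))
m=f["d"]; X=cloud(m,K,E)
# guide tops
P=X[(X[...,2]>.077)&(X[...,2]<.09)&(abs(X[...,0]-.524)<.08)&(abs(X[...,1]+.238)<.05)&(m>0)]
r=cv2.minAreaRect((P[:,:2]*1000).astype(np.float32));print(len(P),r)
f=np.load("w_tote.npz");m=f["d"]; X=cloud(m,f["K"],f["E"])
P=X[(X[...,2]>.077)&(X[...,2]<.09)&(abs(X[...,0]-.524)<.08)&(abs(X[...,1]+.238)<.05)&(m>0)]
r=cv2.minAreaRect((P[:,:2]*1000).astype(np.float32));print(len(P),r)
```

```text
[  2   3  14  13 141] [272.44680851 156.83687943] [ 0.491  -0.2334  0.025 ]
[  3   4  13  12 126] [264.84126984 211.22222222] [ 0.555  -0.2427  0.025 ]
[[0.413, -0.313], [0.438, -0.132], [0.632, -0.156], [0.604, -0.341]] [ 0.52173693 -0.23549365]
843 ((523.0083618164062, -237.93292236328125), (67.26094818115234, 121.19673919677734), 81.72024536132812)
587 ((523.71044921875, -237.9517822265625), (67.73185729980469, 121.16450500488281), 81.5299072265625)
```

Both pushes stopped at the same place, so the lever is at hold. The tote holes agree to about 1 mm between opposite views, which puts the tote centre at (0.523,-0.238) and its yaw at -0.146. Now the first plate.

```bash
cat >> h.py <<'E'
def go(pos,yaw):
    q0=np.array(readout.get_q()); c=[]
    for y in(yaw,yaw+np.pi):
        for _ in range(3):
            j=kin.ik(list(pos),down(y))
            if j is not None: c.append((np.abs(np.array(j)-q0).max()+2*abs(j[2]),y,list(j)))
    c.sort(key=lambda t:t[0]); bot.move_j([float(v) for v in c[0][2]]); return c[0][1]
TOTE=np.array([.5233,-.238]); TY=-.146
def held(name=None):
    """visible plate hole in tool frame (x,y), plate mid plane ~ tool z +0.008"""
    K,E=cam("wrist"); T=np.eye(4);q=readout.get_orientation()
    T[:3,:3]=R.from_quat([q[1],q[2],q[3],q[0]]).as_matrix();T[:3,3]=readout.get_tool_pos()
    p,d=capture("wrist")
    if name: cv2.imwrite(f"pics/{name}.png",p[:,:,::-1])
    W=p[180:260,225:330].max(2).astype(int); m=(W>75).astype(np.uint8)
    n,_,s,ce=cv2.connectedComponentsWithStats(m)
    r=[]
    for i in range(1,n):
        x,y,w,h,a=s[i]
        if a>80 and x>0 and y>0 and x+w<105 and y+h<80:
            P=plane(ce[i]+[225,180],readout.get_tool_pos()[2]-.008,K,E)[0]
            r.append((np.linalg.inv(T)@np.r_[P,1])[:3]); print("hole",s[i],ce[i]+[225,180],r[-1].round(4))
    return r
def pick(pl):
    x,y,a=pl[:3]
    effector.grip(.8); go([x,y,.12],a+np.pi/2); bot.move_straight([x,y,.019],.12,max_force=15)
    effector.grip(0.0,25); print("w",readout.get_grip_width()*88)
    bot.move_straight([x,y,.25],.25)
def place(k,off):
    """off: plate centre in tool frame xy"""
    y=go([*TOTE,.25],TY+np.pi/2)
    ax=R.from_euler('z',y+np.pi/2).as_matrix()[:2,:2]@np.diag([1,-1])
    t=TOTE-ax@np.array(off)
    bot.move_straight([*t,.135+.0],.2)
    r=bot.move_straight([*t,.025+.014*k+.0155],.05,max_force=12)
    print("place",r,readout.get_tool_pos(),readout.get_force())
E
python3 - <<'E'
from h import *
bot.move_j([0.21,0.53,-0.08,1.8,0.06,0.81,-1.47])
go([.52,.22,.28],np.pi/2); p,d,K,E=shot("wrist")
P=plates(p,d,K,E); 
for q in P: print(np.round(q,3))
c=min(P,key=lambda q:np.hypot(q[0]-.4575,q[1]-.189)); c=np.array(c); c[0]-=.001
pick(c); held("held0"); print(np.round(readout.get_q(),2),readout.get_time_s())
E
```

```text
[ 0.39   0.375  1.567 71.551 39.094]
[4.5900e-01 1.8900e-01 3.0000e-02 1.0232e+02 4.6182e+01]
[  0.471   0.308   0.124 100.53   48.4  ]
[ 0.592  0.288 -0.258 97.949 46.055]
w 45.565877501639605
hole [ 39  29  28  22 453] [277.54525386 219.55629139] [ 0.0315 -0.0003  0.0082]
[-0.44  0.52 -0.07  1.95  0.06  0.67 -2.09] 27.3833
```

View pics/held0.png

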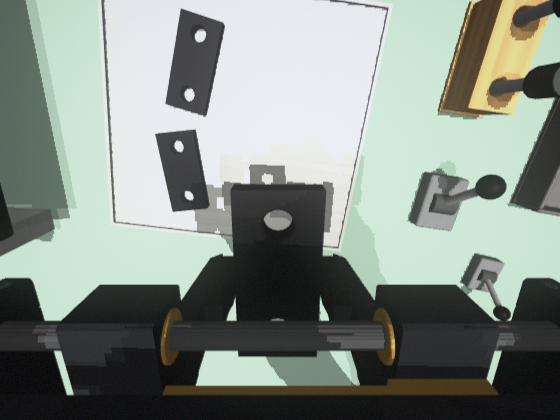

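The plate is held squarely, with its hole at (277,220), within 0.5 mm of nominal. Placing it.

```bash
cat >> h.py <<'E'
def letgo():
    effector.grip(.72); bot.dwell(.2); t=readout.get_tool_pos(); bot.move_straight([t[0],t[1],.25],.25)
E
python3 - <<'E'
from h import *
place(0,[-.0005,0]); letgo()
p,d,K,E=shot("wrist","pl0"); print(readout.get_time_s())
E
```

```text
place False [ 0.52395777 -0.23811127  0.04072271] [-0.07352475 -0.2022301  -1.86172769]
33.4333
```

View pics/pl0.png

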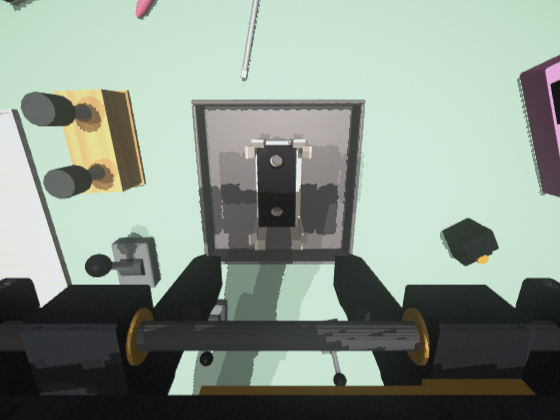

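The first plate lies flat between the guides, around (277,187). Now the other two, each re-measured before its grasp.

Run:
```python
from h import *
for k in(1,2):
    go([.52,.22,.28],np.pi/2); p,d,K,E=shot("wrist",f"tr{k}")
    P=[q for q in plates(p,d,K,E) if 90<q[3]<108 and 40<q[4]<54]
    for q in P: print(np.round(q,3))
    c=np.array(max(P,key=lambda q:q[1] if k==1 else 0)) if len(P)>1 else np.array(P[0])
    c[0]-=.001; pick(c); h=held(f"held{k}")
    w=readout.get_grip_width()*88
    if len(h)!=1 or abs(w-46)>1.5 or np.hypot(h[0][0]-.032,h[0][1])>.008: print("check",w,h); break
    place(k,[h[0][0]-.032,h[0][1]]); letgo(); print(readout.get_time_s())
p,d,K,E=shot("wrist","pl2"); shot("top","top2")
```

```text
[  0.471   0.308   0.127 100.321  48.403]
[ 0.592  0.288 -0.259 97.855 45.903]
w 45.42115643002822
hole [ 38  29  29  21 459] [277.34204793 218.75381264] [ 0.032  -0.0004  0.0082]
place False [ 0.52343825 -0.23846319  0.05478243] [ 0.00551154  0.34558493 -0.78970408]
44.925
[ 0.592  0.288 -0.259 98.061 46.068]
w 45.40938047741776
hole [ 38  25  29  22 473] [277.32135307 215.58773784] [ 0.0336 -0.0005  0.0083]
place False [ 0.52191915 -0.23833145  0.06879445] [-0.00688189  0.67273352 -0.70946848]
56.0083
```

View pics/pl2.png

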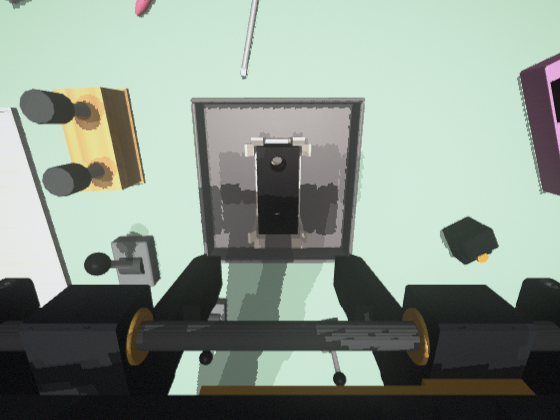

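All three plates are stacked between the guides; the upper hole at (277,162) is clear. Next I check the stack's height and hole alignment and measure the pin heads from above the rack.

```bash
cat >> h.py <<'E'
def heads(p,d,K,E,cx,cy,rad=.1,z0=.121,z1=.14):
    X=cloud(d,K,E); m=((X[...,2]>z0)&(X[...,2]<z1)&(np.hypot(X[...,0]-cx,X[...,1]-cy)<rad)&(d>0)).astype(np.uint8)
    n,l,s,ce=cv2.connectedComponentsWithStats(m); o=[]
    for i in range(1,n):
        if s[i,4]>100:
            P=X[l==i]; (a,b),r=cv2.minEnclosingCircle((P[:,:2]*1000).astype(np.float32)); o.append((P[:,:2].mean(0).round(4).tolist(),(round(a/1000,4),round(b/1000,4)),round(r,1),int(s[i,4]),P[:,2].mean().round(4)))
    return o
E
python3 - <<'E'
from h import *
f=np.load("pl2.npz");X=cloud(f["d"],f["K"],f["E"]);c,s=np.cos(TY),np.sin(TY)
L=(X[...,:2]-TOTE)@np.array([[c,-s],[s,c]])
m=(abs(L[...,0])<.045)&(abs(L[...,1])<.02)&(f["d"]>0)
Z=X[...,2]; 
for a in(-.045,-.02,.0,.02,.04): 
    mm=m&(abs(L[...,0]-a)<.008); print(a,np.median(Z[mm]).round(4))
go([.608,-.05,.25],np.pi/2-.12); p,d,K,E=shot("wrist","rack"); 
for o in heads(p,d,K,E,.608,-.048): print(o)
# hole view of stack, from TCP above
go([*TOTE,.20],TY+np.pi/2); shot("wrist","stk"); print(readout.get_time_s())
a=cv2.imread("pics/rack.png"); b=cv2.imread("pics/stk.png")
cv2.imwrite("pics/both.png",np.hstack([cv2.resize(a[0:260,150:410],None,fx=1.5,fy=1.5),cv2.resize(b[60:320,150:410],None,fx=1.5,fy=1.5)]))
E
```

```text
-0.045 0.0663
-0.02 0.0668
0.0 0.0668
0.02 0.3289
0.04 0.0668
([0.6406, -0.0514], (0.6401, -0.0513), 13.9, 726, np.float64(0.1245))
([0.5774, -0.0447], (0.5766, -0.0448), 14.1, 598, np.float64(0.1244))
57.9083
```

View pics/both.png

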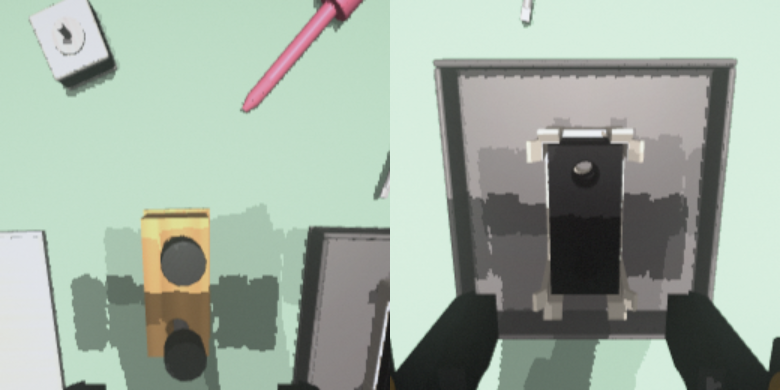

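The stack top is flat at z = 0.067. The right crop shows its far hole open at (585,172), and the left crop shows both pin heads in the rack. Picking the far pin.

```bash
cat >> h.py <<'E'
def tool_T():
    T=np.eye(4);q=readout.get_orientation()
    T[:3,:3]=R.from_quat([q[1],q[2],q[3],q[0]]).as_matrix();T[:3,3]=readout.get_tool_pos(); return T
def pickpin(x,y):
    effector.grip(.6); go([x,y,.2],-.105+np.pi/2); bot.move_straight([x,y,.102],.1,max_force=15)
    effector.grip(0.0,40); print("w",readout.get_grip_width()*88,readout.get_tool_pos())
    bot.move_straight([x,y,.255],.15)
def heldpin(name):
    T=tool_T(); p,d,K,E=shot("wrist",name); X=cloud(d,K,E); L=(X-T[:3,3])@T[:3,:3]
    m=(abs(L[...,0])<.025)&(abs(L[...,1])<.0125)&(d>0)
    top=m&(L[...,2]<-.018)&(L[...,2]>-.028)
    P=L[top]; 
    if len(P): print("top",len(P),P.min(0).round(4),P.max(0).round(4),P.mean(0).round(4))
    for z in(.02,.035,.05,.065,.08): 
        Q=L[m&(abs(L[...,2]-z)<.006)]
        if len(Q): print("rod",z,len(Q),Q[:,:2].mean(0).round(4),Q[:,:2].max(0).round(4))
E
python3 - <<'E'
from h import *
pickpin(.6403,-.0513); heldpin("hp0"); print(readout.get_time_s(),readout.get_force())
E
```

```text
w 27.25485802179469 [ 0.64064943 -0.05071527  0.10231035]
top 2076 [-0.0075 -0.0124 -0.0242] [ 0.0138  0.0125 -0.018 ] [ 0.0035  0.0003 -0.0219]
rod 0.02 25 [ 0.0045 -0.0026] [0.0056 0.0011]
rod 0.035 142 [ 0.0033 -0.0031] [0.005  0.0032]
rod 0.05 105 [ 0.0032 -0.004 ] [0.0047 0.002 ]
rod 0.065 88 [ 0.0029 -0.0048] [0.0046 0.0014]
rod 0.08 71 [ 0.0024 -0.0061] [ 0.0043 -0.    ]
62.025 [ 0.17633272  0.09162755 -0.85403699]
```

View pics/hp0.png

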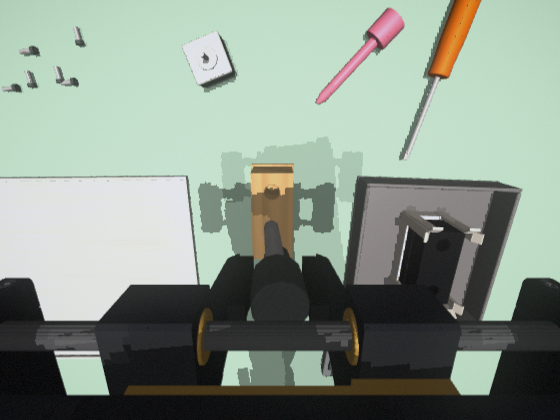

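The rod tip appears at (270,222) rather than below the head centre at u≈278, so the pin is leaning a little in the jaws. I'll fit its axis.

```bash
cat >> h.py <<'E'
def pinaxis(name):
    """rod axis in tool frame: y(z)=a+b z ; x(z) = front max - 6mm"""
    T=tool_T(); f=np.load(name+".npz"); d=f["d"]; X=cloud(d,f["K"],f["E"]); L=(X-T[:3,3])@T[:3,:3]
    m=(abs(L[...,0])<.02)&(abs(L[...,1])<.02)&(d>0); r=[]
    for z in np.arange(.02,.076,.005):
        Q=L[m&(abs(L[...,2]-z)<.0025)]
        if len(Q)>8: r.append((z,Q[:,0].max()-.006,(Q[:,1].min()+Q[:,1].max())/2,np.ptp(Q[:,1]),len(Q)))
    r=np.array(r); print(r.round(4))
    return np.polyfit(r[:,0],r[:,1],1),np.polyfit(r[:,0],r[:,2],1)
E
python3 -c "
from h import *
print(pinaxis('hp0'))"
```

```text
[[ 2.50e-02 -8.00e-04 -2.50e-03  8.50e-03  3.70e+01]
 [ 3.00e-02 -1.00e-03 -2.60e-03  1.14e-02  6.40e+01]
 [ 3.50e-02 -1.10e-03 -2.60e-03  1.16e-02  5.50e+01]
 [ 4.00e-02 -1.30e-03 -3.00e-03  1.12e-02  5.10e+01]
 [ 4.50e-02 -1.30e-03 -3.10e-03  1.14e-02  5.20e+01]
 [ 5.00e-02 -1.30e-03 -3.50e-03  1.12e-02  4.40e+01]
 [ 5.50e-02 -1.20e-03 -3.90e-03  1.07e-02  4.20e+01]
 [ 6.00e-02 -1.40e-03 -4.00e-03  1.09e-02  3.60e+01]
 [ 6.50e-02 -1.50e-03 -4.50e-03  1.19e-02  3.70e+01]
 [ 7.00e-02 -1.70e-03 -4.90e-03  1.14e-02  3.50e+01]
 [ 7.50e-02 -1.90e-03 -5.50e-03  1.09e-02  3.00e+01]]
(array([-0.01703644, -0.00046566]), array([-0.05982713, -0.00064889]))
```

```bash
cat >> h.py <<'E'
def sock(s): return TOTE+s*.032*np.array([np.cos(TY),np.sin(TY)])
def insert(sx,px,py,force=12):
    """px,py linear fits of pin axis in tool frame"""
    tip=np.array([np.polyval(px,.097),np.polyval(py,.097),.097]); pd=np.array([px[0],py[0],1]); pd/=np.linalg.norm(pd)
    go([*sx,.26],TY+np.pi/2); q=readout.get_orientation(); 
    r0=R.from_matrix(tool_T()[:3,:3]); v=r0.apply(pd); ax=np.cross(v,[0,0,-1]); rn=R.from_rotvec(ax)*r0
    o=rn.as_quat(); o=[float(o[3]),*map(float,o[:3])]
    P=lambda x,y,z:[float(t) for t in np.array([x,y,z])-rn.apply(tip)]
    bot.move_straight(P(*sx,.10),.12,ori=o)
    r=bot.move_straight(P(*sx,.006),.03,ori=o,max_force=force)
    t=readout.get_tool_pos()+rn.apply(tip); print("ins",r,"tip",t.round(4),"F",np.round(readout.get_force(),1),readout.get_time_s())
    return r,P,o
E
python3 - <<'E'
from h import *
px,py=pinaxis('hp0')
r,P,o=insert(sock(1),px,py)
shot("wrist","ins0")
E
```

```text
[[ 2.50e-02 -8.00e-04 -2.50e-03  8.50e-03  3.70e+01]
 [ 3.00e-02 -1.00e-03 -2.60e-03  1.14e-02  6.40e+01]
 [ 3.50e-02 -1.10e-03 -2.60e-03  1.16e-02  5.50e+01]
 [ 4.00e-02 -1.30e-03 -3.00e-03  1.12e-02  5.10e+01]
 [ 4.50e-02 -1.30e-03 -3.10e-03  1.14e-02  5.20e+01]
 [ 5.00e-02 -1.30e-03 -3.50e-03  1.12e-02  4.40e+01]
 [ 5.50e-02 -1.20e-03 -3.90e-03  1.07e-02  4.20e+01]
 [ 6.00e-02 -1.40e-03 -4.00e-03  1.09e-02  3.60e+01]
 [ 6.50e-02 -1.50e-03 -4.50e-03  1.19e-02  3.70e+01]
 [ 7.00e-02 -1.70e-03 -4.90e-03  1.14e-02  3.50e+01]
 [ 7.50e-02 -1.90e-03 -5.50e-03  1.09e-02  3.00e+01]]
ins False tip [ 0.5551 -0.2426  0.0061] F [ 0.3  1.4 -0.6] 66.8333
```

The first pin went in with almost no force. Release it and pick the second.

Run:
```python
from h import *
effector.grip(.6); bot.dwell(.2); t=readout.get_tool_pos(); bot.move_straight([t[0],t[1],.26],.2)
p,d,K,E=shot("wrist","a1"); print(heads(p,d,K,E,*TOTE,z0=.11))
go([.577,-.045,.26],-.105+np.pi/2); p,d,K,E=shot("wrist","rk2"); hs=heads(p,d,K,E,.577,-.045,.05); print(hs)
x,y=hs[0][1]; pickpin(x,y); heldpin("hp1"); px,py=pinaxis("hp1"); print(px,py,readout.get_time_s())
```

```text
[([0.5538, -0.2408], (0.5522, -0.2408), 13.9, 679, np.float64(0.1236))]
[([0.5772, -0.0446], (0.5765, -0.0446), 14.0, 614, np.float64(0.1244))]
w 27.107967555006955 [ 0.57681137 -0.04408565  0.10225729]
top 2094 [-0.0077 -0.0125 -0.0243] [ 0.0143  0.0125 -0.018 ] [ 0.0036  0.0003 -0.0219]
rod 0.02 19 [ 0.0045 -0.003 ] [0.0054 0.0011]
rod 0.035 135 [ 0.0035 -0.0033] [0.0053 0.0031]
rod 0.05 109 [ 0.0034 -0.0038] [0.005 0.002]
rod 0.065 85 [ 0.003  -0.0051] [0.0049 0.0014]
rod 0.08 72 [ 0.0026 -0.0061] [0.0044 0.0007]
[[ 2.50e-02 -6.00e-04 -2.80e-03  9.20e-03  3.80e+01]
 [ 3.00e-02 -7.00e-04 -2.50e-03  1.13e-02  6.30e+01]
 [ 3.50e-02 -1.00e-03 -2.60e-03  1.16e-02  5.40e+01]
 [ 4.00e-02 -7.00e-04 -3.00e-03  1.13e-02  5.40e+01]
 [ 4.50e-02 -1.00e-03 -3.10e-03  1.15e-02  4.80e+01]
 [ 5.00e-02 -1.00e-03 -3.50e-03  1.11e-02  4.60e+01]
 [ 5.50e-02 -1.50e-03 -4.30e-03  1.14e-02  4.00e+01]
 [ 6.00e-02 -1.10e-03 -4.40e-03  1.17e-02  4.50e+01]
 [ 6.50e-02 -1.50e-03 -4.80e-03  1.12e-02  3.70e+01]
 [ 7.00e-02 -1.50e-03 -5.30e-03  1.07e-02  3.00e+01]
 [ 7.50e-02 -1.80e-03 -5.00e-03  1.17e-02  3.10e+01]]
[-2.22657248e-02 -2.97995523e-06] [-0.05985221 -0.00077464] 72.925
```

Run:
```python
from h import *
px,py=pinaxis('hp1')
r,P,o=insert(sock(-1),px,py)
if not r:
    effector.grip(.6); bot.dwell(.2); t=readout.get_tool_pos(); bot.move_straight([t[0],t[1],.26],.2)
    p,d,K,E=shot("wrist","a2"); print(heads(p,d,K,E,*TOTE,z0=.11))
    p,d,K,E=shot("top","t2"); print(heads(p,d,K,E,*TOTE,z0=.11),heads(p,d,K,E,*TOTE,z0=.115))
    p,d,K,E=shot("scene","s2");
```

```text
[[ 2.50e-02 -6.00e-04 -2.80e-03  9.20e-03  3.80e+01]
 [ 3.00e-02 -7.00e-04 -2.50e-03  1.13e-02  6.30e+01]
 [ 3.50e-02 -1.00e-03 -2.60e-03  1.16e-02  5.40e+01]
 [ 4.00e-02 -7.00e-04 -3.00e-03  1.13e-02  5.40e+01]
 [ 4.50e-02 -1.00e-03 -3.10e-03  1.15e-02  4.80e+01]
 [ 5.00e-02 -1.00e-03 -3.50e-03  1.11e-02  4.60e+01]
 [ 5.50e-02 -1.50e-03 -4.30e-03  1.14e-02  4.00e+01]
 [ 6.00e-02 -1.10e-03 -4.40e-03  1.17e-02  4.50e+01]
 [ 6.50e-02 -1.50e-03 -4.80e-03  1.12e-02  3.70e+01]
 [ 7.00e-02 -1.50e-03 -5.30e-03  1.07e-02  3.00e+01]
 [ 7.50e-02 -1.80e-03 -5.00e-03  1.17e-02  3.10e+01]]
ins False tip [ 0.4917 -0.2333  0.0061] F [ 0.5 -0.  -1.3] 77.725
[([0.5521, -0.2406], (0.5519, -0.2407), 14.0, 745, np.float64(0.1245)), ([0.4926, -0.2337], (0.4912, -0.2337), 14.0, 685, np.float64(0.1237))]
[] []
```

View pics/a2.png

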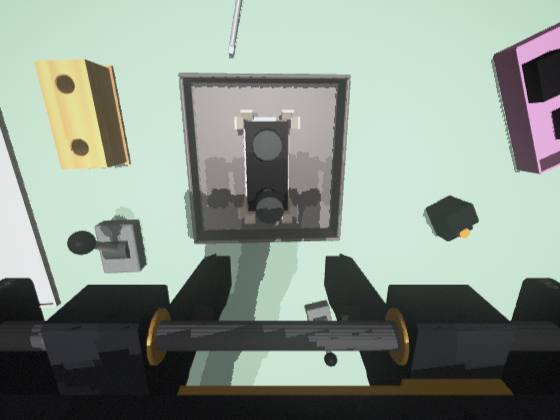

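Both pin heads are level at the home height, at (267,145) and (269,207), and the rack is empty. Now I push the lever back.

```bash
cat > lev2.py <<'E'
from h import *
dr=np.array([.993,-.12,0]); tip=np.array([.477,-.027,0]); s=tip+.045*dr
effector.grip(0.0,10)
y=-.12+np.pi/2
for k in range(8):
    j=kin.ik(list(s+[0,0,.2]),down(y+np.pi*(k%2)))
    if j is not None and j[2]<-.8: break
print(np.round(j,2)); bot.move_j([float(v) for v in j])
bot.move_straight(list(s+[0,0,.095]),.12)
r=bot.move_straight(list(s-.115*dr+[0,0,.095]),.05,max_force=10)
print(r,readout.get_tool_pos(),readout.get_force())
t=np.array(readout.get_tool_pos())
bot.move_straight(list(t+.02*dr),.1); bot.move_straight(list(t+.02*dr+[0,0,.13]),.2)
go([.52,-.13,.28],np.pi/2)
p,d,K,E=shot("wrist","w_lev3"); print(readout.get_time_s())
X=cloud(d,K,E)
t=X[(X[...,2]>.08)&(X[...,2]<.115)&(X[...,0]>.37)&(X[...,0]<.54)&(abs(X[...,1]+.02)<.04)&(d>0)]
if len(t): print("tip",len(t),t.mean(0).round(3),t.min(0).round(3),t.max(0).round(3))
shot("scene","s3")
E
python3 lev2.py
```

```text
[ 0.63  0.93 -1.26  1.9   1.    1.13  0.42]
True [ 0.42314729 -0.02061048  0.09494852] [2.04254361 0.05187712 0.55931689]
86.7333
tip 600 [ 0.402 -0.021  0.1  ] [ 0.389 -0.031  0.08 ] [ 0.414 -0.007  0.107]
```

View pics/s3.png

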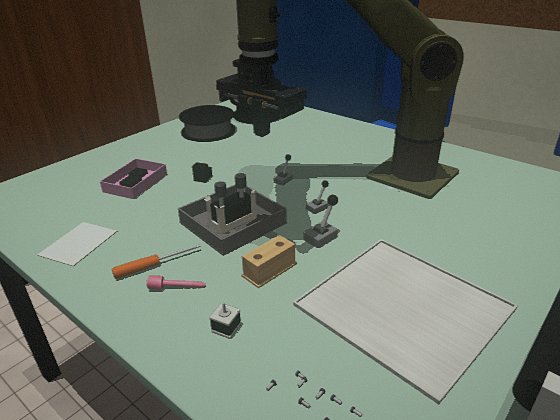

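The job looks done: tray empty, stack pinned, lever leaning towards the robot. But the pink decoy, upright at the start near (205,250), now lies at (178,284). I'll check from the saved images when it fell.

```bash
ls -la --time-sort *.npz | awk '{print $NF}' | tac | tr '\n' ' '
python3 - <<'E'
from h import *
for n in["scene0","top0","w_tote","w_lev","w_tote2","top2","rack","hp0","t2","s2","s3"]:
    f=np.load(n+".npz"); p=f["p"].astype(int); 
    K,E=(f["K"],f["E"]) if "K" in f.files else cam(n[:-1])
    X=cloud(f["d"],K,E)
    m=(p[...,0]>p[...,1]*1.6)&(p[...,2]>p[...,1]*1.1)&(p[...,0]>70)&(X[...,0]>.6)&(abs(X[...,1]+.1)<.15)
    P=X[m]
    if len(P): print(n,len(P),P.min(0).round(3),P.max(0).round(3))
p,d,K,E=shot("top"); print(readout.get_time_s())
E
```

```text
scene0 69 [ 0.716 -0.115  0.005] [ 0.743 -0.092  0.122]
w_tote2 325 [ 0.771 -0.207  0.012] [ 0.814 -0.16   0.03 ]
top2 2 [ 0.796 -0.202  0.024] [ 0.8   -0.198  0.028]
rack 738 [ 0.689 -0.196  0.005] [ 0.798 -0.062  0.384]
hp0 924 [ 0.721 -0.206  0.   ] [ 0.818 -0.06   0.389]
t2 3 [ 0.783 -0.202  0.027] [ 0.799 -0.185  0.035]
s2 184 [ 0.737 -0.2    0.003] [ 0.82  -0.11   0.032]
s3 189 [ 0.736 -0.199  0.006] [ 0.819 -0.11   0.031]
86.8333ls: unrecognized option '--time-sort'
Try 'ls --help' for more information.
```

The pink pin was already down by 20 s. Until then the tool had never come within 0.15 m of it, so it toppled off its 5 mm nose on its own. It isn't part of the job, so I'm leaving it alone and handing in.

Run:
```python
from h import *
p,d,K,E=shot("wrist"); print(heads(p,d,K,E,*TOTE,z0=.11)); print(bot.sign_off())
```

```text
[([0.4886, -0.2313], (0.4895, -0.233), 14.0, 696, np.float64(0.1233)), ([0.5486, -0.2386], (0.5503, -0.2404), 14.1, 620, np.float64(0.1228))]
the job is handed in; nothing more can be done
None
```

The job is done and handed in at about 87 s: feed put on hold, all three plates stacked flat in the tote, both pins home, and the lever pushed back to run; the upright pink decoy pin fell over in the first 20 s, I believe on its own as the tool was never near it, and I left it lying.

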